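# Take a length along a shelf beam with a tape measure and lock it

## Robot

A 6-joint arm with a two-finger parallel gripper is mounted at the origin on the work surface. World frame = base frame: x ahead of the robot, y to its left, z up, the work surface at z = 0. Lengths are in m, angles in rad, forces in N, time in s.
With the tool pointing down it reaches from about 0.3 to 0.875 m from the base axis. Payload 4.2 kg.
Tool frame: the origin (TCP) lies at the very end of the fingers, on their centre line; the grasp point (between the pads) lies hold_point_z behind it (hold_point_z is the distance from the TCP to the grasp point, in m); z points along the fingers, y is the line along which they close (so a half turn about z gives the same grasp; the last joint's range is limited). The gripper opens to 85 mm and grips with 20 to 120 N. Pads are 22 mm wide; open, the fingers measure 114 mm over their backs; the gripper's body (76 mm by 85 mm) begins 54 mm behind the grasp point. The pads swing forward as they close: fully open they stand 13 mm farther back than shut.
Start: joints at [1.186, 0.32, 1.565, -0, 1.257, -0.02], TCP at [0.205, 0.537, 0.231] pointing down, gripper open.
Joint ranges: [-3.11, 3.11], [-0.84, 2.01], [0.21, 2.61], [-1.34, 4.49], [0.05, 2.63], [-2.56, 2.56]. Speed limits (rad/s): [2.57, 2.57, 3.14, 3.14, 3.14, 3.14].

## Interface

Orientations are given as a unit quaternion [x, y, z, w].
In Python, from bench import * gives the robot as it stands.
- The arm moves only by the tool jog_arm, never from a script. Its arguments are lists of equal length, an entry for each row: "hand": the gripper's target within -1 to 1 (shut at 1, half-way at 0, fully open at -1); "slide": the shift along the tool's x, y, z in units of 30 mm (1.0 is 30 mm), a list of three; "roll": the turn about the tool's z in units of 5 degrees (1.0 is 5 degrees). In form: {"hand": [hand, ...], "slide": [[tx, ty, tz], ...], "roll": [roll, ...]}. A call has 1 to 10 rows; each row shifts and turns the commanded pose from where the row before left it, along the tool's axes as they then stand; what a row does not reach is not made up. A row lasts 1/10 s, in which the tool goes at most 50 mm and 8.59 degrees, less where a joint would pass 70% of its speed; a pose out of reach is approached as far as the arm can. A call is refused whole if a number of a shift passes 1 or a number of a turn 1, either way. A call with a gripper value outside its range is refused whole. The fingers move at their own pace and stop on an object; "squeeze" is the grip in N (left out, the last holds). Time passes only in rows, so rows that do not move let the fingers close. It gives the time, the measured TCP pose, the force, the opening and the grip force at its end, in the units of the state.
- read_state(): the state, without advancing time (a new reading comes with each control period).
- get_image(name): name is "side" or "top" or "wrist"; returns a dict with "color" (400x640x3 uint8, red, green, blue), "fx", "fy", "cx", "cy" (pixels), "R" (3x3) and "t" (3): a world point X has camera coordinates R X + t. Camera axes: x right, y down, z forward; pixel columns grow to the right and rows downward; lengths in m; the calibration is good to about 2 mm. A picture is of the moment at which its call begins. There is no depth.
- close_job(): hands the job in; it is judged then, once.
The state is a dict: "time": time; "joint_pos": joint angles; "qvel": joint speeds; "effort": joint torques, N m; "ee_pos": TCP position; "ee_rot": TCP orientation; "ft_force": force on the tool from outside, world axes, zero at the start; "torque": the same for the moment, N m; "width": opening from 0.0 (shut) to 1.0 (fully open); "gripper_force": force on a finger pad.
Only numpy, scipy, OpenCV 4.12 (cv2) and the standard library are available. Lean on these libraries where they do the work, as an engineer would, in place of code of your own. Each camera call takes 0.05 s, during which the arm holds its last target. There are 200 camera calls.

## Task

Measure from the open end of the steel shelf beam to the saddle clip: without lifting it off the beam, slide the tape measure back along the beam so that its end hook catches on the beam's end and the blade draws out, stopping with the front face of the case level with the clip's edge nearest the hook. Then press the lock button on top fully down so that the blade stays out at that length, and leave the tape standing there. Do not disturb the loose parts lying about.

Things in the scene. Friction and masses are not known exactly. Their poses are not given: they have to be found in the camera images.
- beam: Galvanised steel shelf beam fixed on the bench, 290 mm long, 56 mm wide; top 24 mm above the bench, with a lip 3 mm thick and 8 mm high along each long side (50 mm between the lips). Origin on the bench, on the centre line, under its open end: the edge where the hook catches, with no lip across it. +x runs along the beam away from that end, z up.
- clip: Dark steel saddle clip fixed on both flanks of the beam, 30 mm long, 68 mm wide (88 over its screw heads), top 38 mm above the bench, open between the lips so that the tape passes. Origin on the bench, on the beam's centre line, in the plane of its edge nearest the open end (the mark). Axes as the beam's; it reaches 30 mm from the mark to +x. 110 to 160 mm from the open end.
- tape: Tape measure standing loose on the beam between the lips (3 mm play each side): grey case 84 mm long, 44 wide, 60 high, 0.6 to 0.85 kg. Origin: centre of its underside (24 mm above the bench); -x points to the hook, +x backwards along the beam. Flat front face at x = -42 mm, back at +42. Slides with 3 to 6 N, plus the blade spring once hooked; friction keeps it where left, even against the spring.
- tape_mouth (a point): Centre of the blade's exit in the case's front face, 12 mm above the case's underside. This is the point to bring level with the clip's mark.
- tape_hook (a point): On the inner face (towards the case) of the steel end hook, a plate 24 mm wide and 3 thick on the blade's end, reaching from 14 mm above to 12 mm below the case's underside, so that it catches on the beam's end. The point lies 6 mm below the underside. With the blade in, this face is 25 mm ahead of the front face. At the start it hangs 8 to 40 mm clear of the beam's end.
- tape_blade (a joint): How far the blade is drawn out (m): 0 with the blade in (25 mm showing), up to 0.16. The spring pulls it in with about 1.5 N at 0 and 2.3 N at 0.16. The blade is 22 mm wide, its top 13 mm above the case's underside.
- tape_lock (a joint): Travel of the lock button (m): 0 up (blade free), 0.0075 fully down, where its shoe clamps the blade firmly. It moves straight down against about 7 N, rising to about 12 N at the bottom, and stays wherever it is left.
- tape_lock_top (a point): Centre of the top of the ribbed black lock button, 34 mm along the tape by 26 mm wide, on top of the case 8 mm in front of its middle; its top stands 12 mm above the case when up (96 mm above the bench), 4.5 mm when fully down.
- big_socket: Bystander, loose: dark steel impact socket standing upright, 58 mm across, 75 mm high. Origin at the centre of its underside.
- extension_bar: Bystander, loose: dark steel extension bar lying on the bench, about 150 mm long, 38 mm across its thick end. Origin under its middle.
- parts_bin: Bystander, fixed: cardboard parts bin holding sockets, 100 by 240 mm, 70 mm high, lying crosswise past the beam's far end. Origin at the centre of its underside.
Not all that is in view belongs to the job. What is shaped like the tape but pink is not meant.

How it is judged:
By the outcome, as a careful person would: the job done as asked, in the order asked, and still so for the second after the job is handed in, with the robot touching nothing.
It also fails if it takes over 53 s, if anything falls off the work surface, if the arm or the gripper's body presses on something with over 40 N, if the wrist force passes 120 N, or if a joint passes its speed limit or range.

## Working session

There is one attempt and no reset: what is moved stays moved. The work goes in short steps, Python scripts to look and compute and a tool call to move; the robot and the scene stay as the last step left them, time stands still between calls to the robot, and variables do not carry over. Pictures are saved under pics/ and viewed, at most 10 in all, crops included, and the job is handed in when it is done.

Besides the shell and the picture viewer there is one more tool, called after "Emit:" as a command line: name --pt "numbers of a row" for each row, then --argument value for the rest. jog_arm: Moves the arm, as the interface text tells. Its arguments: {"type":"object","properties":{"hand":{"type":"array"},"slide":{"type":"array"},"roll":{"type":"array"},"squeeze":{"type":"number"}},"required":["hand","slide","roll"]}

```bash
mkdir -p pics; ls; python3 - <<'E'
from bench import *
import cv2,pickle
d={}
for n in ("top","side"):
    i=get_image(n); d[n]=i; cv2.imwrite(f"pics/{n}0.png",i["color"][:,:,::-1]); print(n,i["fx"],i["cx"],i["cy"],i["R"],i["t"])
pickle.dump(d,open("d0.pkl","wb"))
s=read_state();print(s)
E
```

```text
pics
top 394.36590617719634 324.58837440747834 200.54013355052794 [[ 0.01302131 -0.99990599  0.00429714]
 [-0.98396763 -0.01357798 -0.17782954]
 [ 0.17787117 -0.00191268 -0.98405192]] [0.03313167 0.53784376 0.97878202]
side 465.34042821644687 320.30007234755124 202.7495692788612 [[ 0.94232898 -0.33441279  0.01357141]
 [-0.16023538 -0.4863789  -0.85892968]
 [ 0.29383791  0.80721971 -0.51191369]] [-0.49650855  0.19687216  0.76334262]
{'time': 0.1, 'joint_pos': array([ 1.18599705e+00,  3.20251163e-01,  1.56555777e+00,  3.64798295e-05,
        1.25736005e+00, -2.00195655e-02]), 'qvel': array([ 0.00092263, -0.00117794, -0.00283217, -0.00048328,  0.0004845 ,
        0.00035259]), 'effort': array([-1.12425616e-03, -4.16405261e+01, -2.34703016e+01, -1.19245205e-04,
        4.89737751e-03,  2.97406814e-05]), 'ee_pos': array([0.20497228, 0.53678455, 0.2305527 ]), 'ee_rot': array([ 1.81385790e-01,  9.83411701e-01, -7.68584924e-04, -1.75437098e-04]), 'ft_force': array([-0.08059953, -0.00649457,  0.8470648 ]), 'torque': array([ 0.02240845, -0.00637639, -0.0002448 ]), 'gripper_force': 0.0, 'width': 0.9991489422379867}
```

View pics/top0.png

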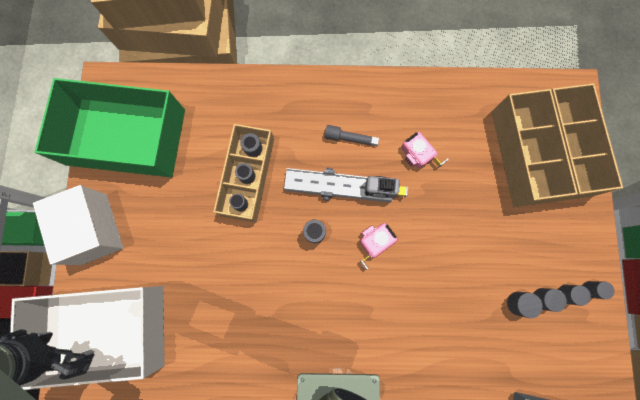

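View pics/side0.png

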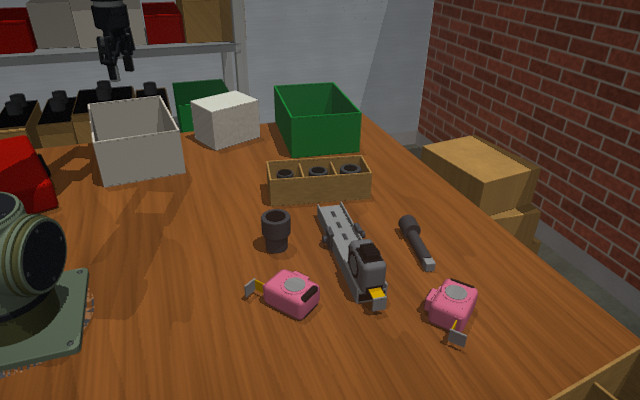

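Top view: the grey tape at (382,187) stands on the beam, whose open end is near (395,195), with the yellow blade and hook at (403,191). The clip is at about (328,184), the socket at (314,231), the bar at (351,136) and the bin at (243,173). There are three tape-shaped things: grey (382,187), pink (420,150) and pink (380,240). The grey one on the beam is meant. I'll confirm that in an enlarged crop.

```bash
python3 - <<'E'
import cv2,pickle,numpy as np
d=pickle.load(open("d0.pkl","rb"))
a=d["top"]["color"][150:220,275:415]; b=d["side"]["color"][195:315,300:400]
a=cv2.resize(a,None,fx=5,fy=5,interpolation=cv2.INTER_CUBIC)   # 700x350 
cv2.imwrite("pics/tc.png",a[:,:,::-1])
b=cv2.resize(b,None,fx=5,fy=5,interpolation=cv2.INTER_CUBIC)
cv2.imwrite("pics/sc.png",b[:,:,::-1])
E
```

```text
(no output)
```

View pics/tc.png

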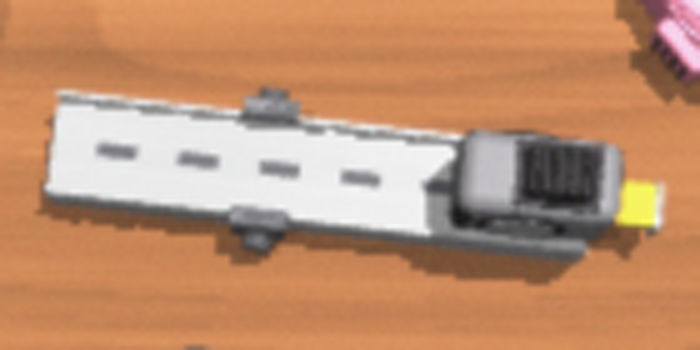

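View pics/sc.png

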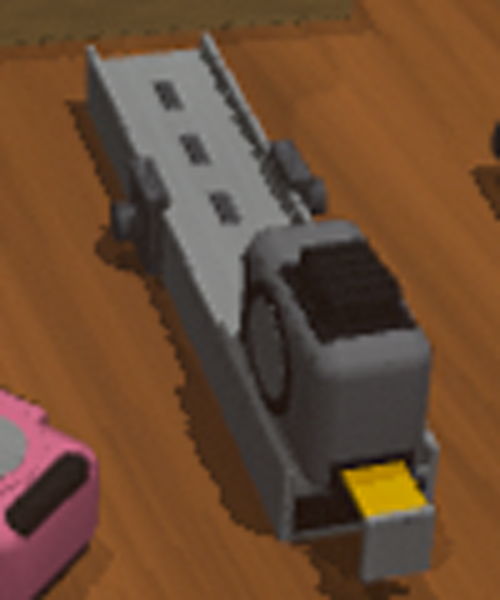

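The crops confirm it: a grey case with a black ribbed button, standing on the beam with its yellow blade and hook past the open end. Clip lugs are on both flanks. Next I turn pixels into positions.

```bash
cat >h.py <<'E'
import numpy as np
def ray(im,u,v,z):
    d=im["R"].T@np.array([(u-im["cx"])/im["fx"],(v-im["cy"])/im["fy"],1]); c=-im["R"].T@im["t"]
    return c+d*(z-c[2])/d[2]
E
python3 - <<'E'
import pickle
from h import *
d=pickle.load(open("d0.pkl","rb"))
T=lambda U,V,z:ray(d["top"],(U+.5)/5-.5+275,(V+.5)/5-.5+150,z)
S=lambda U,V,z:ray(d["side"],(U+.5)/5-.5+300,(V+.5)/5-.5+195,z)
P={"farL":T(58,93,.032),"farR":T(45,195,.032),"openR":T(583,250,.032),"clipL":T(298,112,.038),"clipR":T(288,218,.038),
"clipLb":T(245,112,.038),"clipRb":T(233,215,.038),
"b1":T(530,142,.096),"b2":T(603,146,.096),"b3":T(600,204,.096),"b4":T(525,200,.096),"hk1":T(663,185,.038),"hk2":T(660,226,.038),
"sfarR":S(90,45,.032),"sfarL":S(206,37,.032),"sopenR":S(287,478,.032),"sopenL":S(432,435,.032),"sopenRb":S(285,538,.0),"shk1":S(362,518,.038),"shk2":S(432,510,.038),
"sbtnL":S(414,325,.096),"sbtnR":S(327,342,.096),"sclipR":S(163,200,.038),"sclipL":S(302,172,.038)}
for k,v in P.items(): print(k,v.round(4))
n=np.linalg.norm
print("len",n(P["farR"]-P["openR"]),"w",n(P["farL"]-P["farR"]),"clip l",n(P["clipL"]-P["clipLb"]),"w",n(P["clipL"]-P["clipR"]),"btn",n(P["b1"]-P["b2"]),n(P["b2"]-P["b3"]))
f=(P["farL"]+P["farR"])/2; x=P["farR"]-P["openR"];x[2]=0;x/=n(x);y=np.array([-x[1],x[0],0])
print("xaxis",x,np.degrees(np.arctan2(x[1],x[0])))
o=f-.29*x;o[2]=0;print("origin",o)
for k,v in P.items(): print(k,((v-o)@x*1000).round(1),((v-o)@y*1000).round(1))
E
```

```text
farL [0.6271 0.1445 0.032 ]
farR [0.571  0.1497 0.032 ]
openR [ 0.5452 -0.1361  0.032 ]
clipL [0.6168 0.0157 0.038 ]
clipR [0.5591 0.0205 0.038 ]
clipLb [0.6164 0.044  0.038 ]
clipRb [0.5604 0.0495 0.038 ]
b1 [ 0.5881 -0.0993  0.096 ]
b2 [ 0.5865 -0.1359  0.096 ]
b3 [ 0.5568 -0.1338  0.096 ]
b4 [ 0.5583 -0.0964  0.096 ]
hk1 [ 0.5797 -0.178   0.038 ]
hk2 [ 0.5576 -0.1759  0.038 ]
sfarR [0.575  0.1549 0.032 ]
sfarL [0.627  0.1452 0.032 ]
sopenR [ 0.5439 -0.1382  0.032 ]
sopenL [ 0.6011 -0.1339  0.032 ]
sopenRb [ 0.5469 -0.1339  0.    ]
shk1 [ 0.5566 -0.1704  0.038 ]
shk2 [ 0.5804 -0.1744  0.038 ]
sbtnL [ 0.5812 -0.1484  0.096 ]
sbtnR [ 0.5503 -0.1475  0.096 ]
sclipR [0.5596 0.0229 0.038 ]
sclipL [0.6203 0.0237 0.038 ]
len 0.2869378620112448 w 0.05627041203604317 clip l 0.02825135094656956 w 0.05788113648226441 btn 0.036637624646211626 0.029799529759408895
xaxis [0.08988221 0.9959524  0.        ] 84.84316896140129
origin [ 0.57297126 -0.14173049  0.        ]
farL 289.9 -28.1
farR 290.1 28.1
openR 3.1 28.1
clipL 160.7 -29.5
clipR 160.3 28.4
clipLb 188.8 -26.6
clipRb 189.4 29.8
b1 43.6 -11.2
b2 7.0 -13.0
b3 6.4 16.8
b4 43.8 18.7
hk1 -35.6 -10.0
hk2 -35.4 12.3
sfarR 295.6 24.6
sfarL 290.6 -28.0
sopenR 0.9 29.2
sopenL 10.3 -27.3
sopenRb 5.4 26.7
shk1 -30.0 13.7
shk2 -31.8 -10.3
sbtnL -5.9 -8.8
sbtnR -7.8 22.1
sclipR 162.7 28.1
sclipL 169.0 -32.3
```

Emit:
jog_arm --hand '[-1,-1,-1,-1,-1,-1,-1,-1,-1,-1]' --pt "0 0 0" --pt "0 0 0" --pt "0 0 0" --pt "0 0 0" --pt "0 0 0" --pt "0 0 0" --pt "0 0 0" --pt "0 0 0" --pt "0 0 0" --pt "0 0 0" --roll '[1,1,1,1,1,1,1,1,1,1]' --squeeze 40

```text
time: 1.1
ee_pos: [0.205, 0.5369, 0.2308]
ee_rot: [0.581, 0.814, -0.001, 0.0]
ft_force: [0.3, 0.6, -0.0]
width: 0.994
gripper_force: 0.0
```

Emit:
jog_arm --hand '[-1,-1,-1,-1,-1,-1]' --pt "0 0 0" --pt "0 0 0" --pt "0 0 0" --pt "0 0 0" --pt "0 0 0" --pt "0 0 0" --roll '[1,1,1,1,0.85,0]'

```text
time: 1.7
ee_pos: [0.205, 0.5369, 0.2309]
ee_rot: [0.738, 0.675, -0.0, 0.0]
ft_force: [0.1, -0.6, -0.2]
width: 1.002
gripper_force: 0.0
```

Emit:
jog_arm --hand '[-1,-1,-1,-1,-1,-1,-1,-1,-1,-1]' --pt "-0.8 0.65 0" --pt "-0.8 0.65 0" --pt "-0.8 0.65 0" --pt "-0.8 0.65 0" --pt "-0.8 0.65 0" --pt "-0.8 0.65 0" --pt "-0.8 0.65 0" --pt "-0.8 0.65 0" --pt "-0.8 0.65 0" --pt "-0.8 0.65 0" --roll '[0,0,0,0,0,0,0,0,0,0]'

```text
time: 2.7
ee_pos: [0.3782, 0.2794, 0.2312]
ee_rot: [0.738, 0.675, -0.0, -0.0]
ft_force: [0.6, 0.3, -0.2]
width: 1.003
gripper_force: 0.0
```

Emit:
jog_arm --hand '[-1,-1,-1,-1,-1,-1,-1,-1,-1,-1]' --pt "-0.8 0.65 0" --pt "-0.8 0.65 0" --pt "-0.8 0.65 0" --pt "-0.8 0.65 0" --pt "-0.8 0.65 0" --pt "-0.8 0.65 0" --pt "-0.8 0.65 0" --pt "-0.8 0.65 0" --pt "-0.8 0.65 0" --pt "-0.8 0.65 0" --roll '[0,0,0,0,0,0,0,0,0,0]'

```text
time: 3.7
ee_pos: [0.5509, 0.0229, 0.2311]
ee_rot: [0.738, 0.675, -0.0, -0.0]
ft_force: [0.5, -0.0, 0.6]
width: 1.004
gripper_force: 0.0
```

Emit:
jog_arm --hand '[-1,-1,-1]' --pt "-0.7 0.6 0" --pt "-0.7 0.65 0" --pt "0 0 0" --roll '[0,0,0]'

```text
time: 4.0
ee_pos: [0.5857, -0.0237, 0.2306]
ee_rot: [0.739, 0.674, -0.0, 0.0]
ft_force: [-0.5, 0.2, -0.1]
width: 0.995
gripper_force: 0.0
```

```bash
cat >>h.py <<'E'
def look(n):
    import cv2,pickle; from bench import get_image
    i=get_image("wrist"); pickle.dump(i,open(n+".pkl","wb")); cv2.imwrite(f"pics/{n}.png",i["color"][:,:,::-1]); return i
E
python3 - <<'E'
from h import *
i=look("w1"); print(i["fx"],i["R"],i["t"])
from bench import *
s=read_state();print(s["time"],s["ee_pos"],s["ee_rot"],[k for k in globals() if not k.startswith("_")])
E
```

```text
328.73126939847833 [[ 9.95703181e-01 -9.25995673e-02  7.03650416e-04]
 [-8.95111795e-02 -9.60491962e-01  2.63520284e-01]
 [-2.37260137e-02 -2.62450970e-01 -9.64653598e-01]] [-0.58488205 -0.00492758  0.38530373]
4.05 [ 0.58443785 -0.0222267   0.23057573] [ 7.38449934e-01  6.74308099e-01 -3.03463711e-04 -4.36294395e-04] ['np', 'ray', 'look', 'i', 'get_image', 'close_job', 'read_state', 'Unreachable', 'hold_point_z', 's']
```

View pics/w1.png

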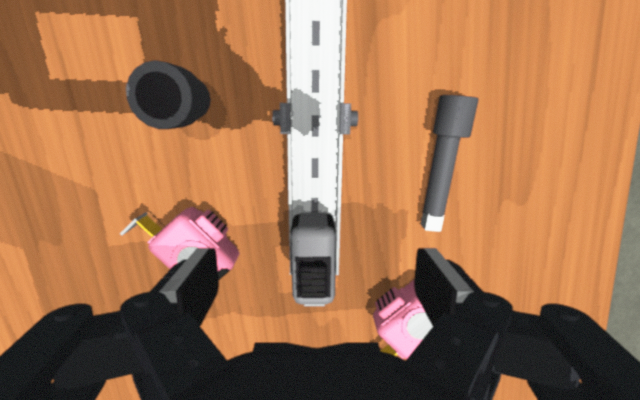

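The wrist view looks along the beam. The clip is at rows 100–133 (cols 275–355), the case at (314,260), the button at (314,280), the socket at (165,95) and the bar at (448,160). I'll enlarge the clip and the tape front.

```bash
python3 - <<'E'
import cv2,numpy as np
c=cv2.imread("pics/w1.png")
f=lambda a:cv2.resize(a,None,fx=6,fy=6,interpolation=cv2.INTER_CUBIC)
o=np.vstack([f(c[95:140,265:365]),f(c[255:310,265:365])]);cv2.imwrite("pics/w1c.png",o)
E
```

```text
(no output)
```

View pics/w1c.png

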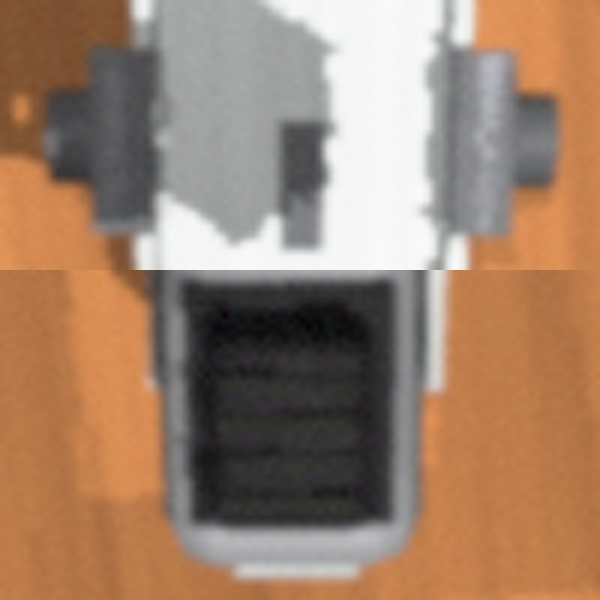

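```bash
python3 - <<'E'
import pickle
from h import *
from bench import *
i=pickle.load(open("w1.pkl","rb")); print("cam",-i["R"].T@i["t"],hold_point_z)
A=lambda U,V,z:ray(i,(U+.5)/6-.5+265,(V+.5)/6-.5+(95 if V<270 else 210),z)
x=np.array([.0899,.996,0]);y=np.array([-.996,.0899,0]);o=np.array([.573,-.1417,0])
for k,a in {"clipL near":(120,228,.038),"clipL far":(120,48,.038),"clipR near":(485,233,.038),"clipR far":(485,52,.038),"clip outL":(92,140,.038),"clip outR":(515,140,.038),
"endR":(435,390,.032),"endL":(152,390,.032),"btnF":(290,522,.096),"btnB":(290,285,.096),"btnL":(195,440,.096),"btnR":(388,440,.096),"caseL":(165,440,.08),"caseR":(420,440,.08),"hookin":(295,565,.038),"hookout":(295,578,.038),"hkL":(234,572,.038),"hkR":(360,572,.038)}.items():
    p=A(*a); print(k,p.round(4),((p-o)@x*1000).round(1),((p-o)@y*1000).round(1))
g=lambda u,v,z=.032:ray(i,u,v,z)
s=read_state();p=s["ee_pos"];print("tcp",p,(p-o)@x*1000,(p-o)@y*1000)
from scipy.spatial.transform import Rotation as R
M=R.from_quat(s["ee_rot"]).as_matrix();print(np.degrees(np.arctan2(M[1,0],M[0,0])))
# lip outer edges by row
G=i["color"].astype(int)
E=[]
for v in (20,50,80,150,170,190):
    r=G[v,270:370]; w=np.where(r[:,2]>120)[0]+270 
    L,Rr=g(w[0]-.5,v),g(w[-1]+.5,v);E.append((L+Rr)/2); print(v,w[0],w[-1],np.linalg.norm(L-Rr).round(4),E[-1].round(4))
E=np.array(E);k=np.polyfit(E[:,1],E[:,0],1);print(k,np.degrees(np.arctan2(1,k[0])))
E
```

```text
cam [0.59106957 0.04223061 0.3733947 ] 0.0187
clipL near [0.5577 0.0213 0.038 ] 161.0 29.9
clipL far [0.5611 0.0501 0.038 ] 189.9 29.1
clipR near [0.6184 0.0149 0.038 ] 160.0 -31.1
clipR far [0.6204 0.0439 0.038 ] 189.1 -30.5
clip outL [0.5548 0.036  0.038 ] 175.3 34.1
clip outR [0.6244 0.0295 0.038 ] 175.1 -35.8
endR [ 0.5983 -0.1442  0.032 ] -0.2 -25.4
endL [ 0.5443 -0.1391  0.032 ] -0.0 28.8
btnF [ 0.5722 -0.1303  0.096 ] 11.3 1.8
btnB [ 0.5762 -0.0894  0.096 ] 52.4 1.6
btnL [ 0.5588 -0.1144  0.096 ] 25.9 16.6
btnR [ 0.5889 -0.1172  0.096 ] 25.8 -13.7
caseL [ 0.552 -0.123  0.08 ] 16.8 22.6
caseR [ 0.5941 -0.1269  0.08  ] 16.6 -19.7
hookin [ 0.5684 -0.1758  0.038 ] -34.3 1.5
hookout [ 0.5681 -0.1786  0.038 ] -37.2 1.6
hkL [ 0.5565 -0.1762  0.038 ] -35.8 13.4
hkR [ 0.5808 -0.1785  0.038 ] -35.9 -11.0
tcp [ 0.58443785 -0.0222267   0.23057573] 120.02367077449999 -0.6514522334702176
84.80089689044057
20 285 346 0.0582 [0.5982 0.1214 0.032 ]
50 286 345 0.0575 [0.5958 0.0956 0.032 ]
80 286 344 0.0579 [0.5928 0.0686 0.032 ]
150 287 342 0.058 [5.858e-01 5.000e-04 3.200e-02]
170 288 342 0.0579 [ 0.5844 -0.0205  0.032 ]
190 288 341 0.0578 [ 0.5818 -0.042   0.032 ]
[0.09959946 0.58608393] 84.31212991366827
```

Emit:
jog_arm --hand '[-1,-1,-1,-1,-1,-1,-1,-1,-1,-1]' --pt "-0.7 -0.07 0" --pt "-0.8 0 0" --pt "-0.8 0 0" --pt "-0.6 0 0" --pt "0 0 0.7" --pt "0 0 0.8" --pt "0 0 0.8" --pt "0 0 0.8" --pt "0 0 0" --pt "0 0 0" --roll '[0,0,0,0,0,0,0,0,0,0]'

```text
time: 5.05
ee_pos: [0.574, -0.1068, 0.1387]
ee_rot: [0.738, 0.675, -0.0, -0.0]
ft_force: [1.4, 0.1, -0.1]
width: 0.999
gripper_force: 0.0
```

Emit:
jog_arm --hand '[-1,-1,-1,-1,-1,-1,-1]' --pt "0 0 0.8" --pt "0 0 0.8" --pt "0 0 0.7" --pt "0 0 0.5" --pt "0 0 0.25" --pt "0 0 0" --pt "0 0 0" --roll '[0,0,0,0,0,0,0]'

```text
time: 5.75
ee_pos: [0.5751, -0.1076, 0.0481]
ee_rot: [0.738, 0.675, 0.001, 0.001]
ft_force: [0.2, -0.4, -0.2]
width: 1.004
gripper_force: 0.0
```

Emit:
jog_arm --hand '[-0.6,-0.3,-0.1,0,0.1,0.2,0.3,0.4,0.4,0.4]' --pt "0 0 0" --pt "0 0 0" --pt "0 0 0" --pt "0 0 0" --pt "0 0 0" --pt "0 0 0" --pt "0 0 0" --pt "0 0 0" --pt "0 0 0" --pt "0 0 0" --roll '[0,0,0,0,0,0,0,0,0,0]' --squeeze 30

```text
time: 6.75
ee_pos: [0.5747, -0.1077, 0.0475]
ee_rot: [0.738, 0.675, 0.0, 0.001]
ft_force: [-0.2, -0.1, 5.7]
width: 0.51
gripper_force: 31.1
```

Emit:
jog_arm --hand '[0.4,0.4,0.4,0.4,0.4,0.4,0.4,0.4,0.4,0.4]' --pt "0.1 0 0" --pt "0.15 0 0" --pt "0.2 0 0" --pt "0.2 0 0" --pt "0.2 0 0" --pt "0.15 0 0" --pt "0.1 0 0" --pt "0.1 0 0" --pt "0.1 0 0" --pt "0.1 0 0" --roll '[0,0,0,0,0,0,0,0,0,0]'

```text
time: 7.75
ee_pos: [0.5784, -0.068, 0.0475]
ee_rot: [0.738, 0.675, -0.001, 0.002]
ft_force: [-0.6, -8.6, 5.8]
width: 0.513
gripper_force: 31.1
```

Emit:
jog_arm --hand '[0.4,0.4,0.4,0.4,0.4,0.4,0.4,0.4,0.4,0.4]' --pt "0.2 0 0" --pt "0.2 0 0" --pt "0.2 0 0" --pt "0.2 0 0" --pt "0.2 0 0" --pt "0.2 0 0" --pt "0.2 0 0" --pt "0.2 0 0" --pt "0.2 0 0" --pt "0.2 0 0" --roll '[0,0,0,0,0,0,0,0,0,0]'

```text
time: 8.75
ee_pos: [0.5835, -0.0082, 0.0475]
ee_rot: [0.738, 0.675, -0.001, 0.002]
ft_force: [-1.3, -9.9, 6.5]
width: 0.511
gripper_force: 31.2
```

Emit:
jog_arm --hand '[0.4,0.4,0.4,0.4,0.4,0.4,0.4,0.4,0.4,0.4]' --pt "0.2 0 0" --pt "0.2 0 0" --pt "0.2 0 0" --pt "0.2 0 0" --pt "0.2 0 0" --pt "0.2 0 0" --pt "0.2 0 0" --pt "0.2 0 0" --pt "0.1 0 0" --pt "0 0 0" --roll '[0,0,0,0,0,0,0,0,0,0]'

```text
time: 9.75
ee_pos: [0.5883, 0.0429, 0.0475]
ee_rot: [0.738, 0.675, -0.001, 0.001]
ft_force: [-0.4, -6.5, 5.1]
width: 0.512
gripper_force: 31.1
```

```bash
python3 - <<'E'
import cv2,numpy as np,pickle
from bench import *
f=lambda a,k:cv2.resize(a,None,fx=k,fy=k,interpolation=cv2.INTER_CUBIC)
d={n:get_image(n) for n in ("top","side","wrist")};pickle.dump(d,open("d2.pkl","wb"))
a=f(d["side"]["color"][195:315,300:400],5); b=d["top"]["color"][160:220,300:410]
b=f(b,2.7)[:,:297]; w=f(d["wrist"]["color"],.46)[:,:295]
o=np.zeros((600,800,3),np.uint8);o[:,:500]=a;o[:b.shape[0],500:500+b.shape[1]]=b;o[200:200+w.shape[0],500:500+w.shape[1]]=w
cv2.imwrite("pics/s2.png",o[:,:,::-1]);print(read_state()["ee_pos"])
E
```

```text
[0.58825327 0.04294639 0.04749666]
```

View pics/s2.png

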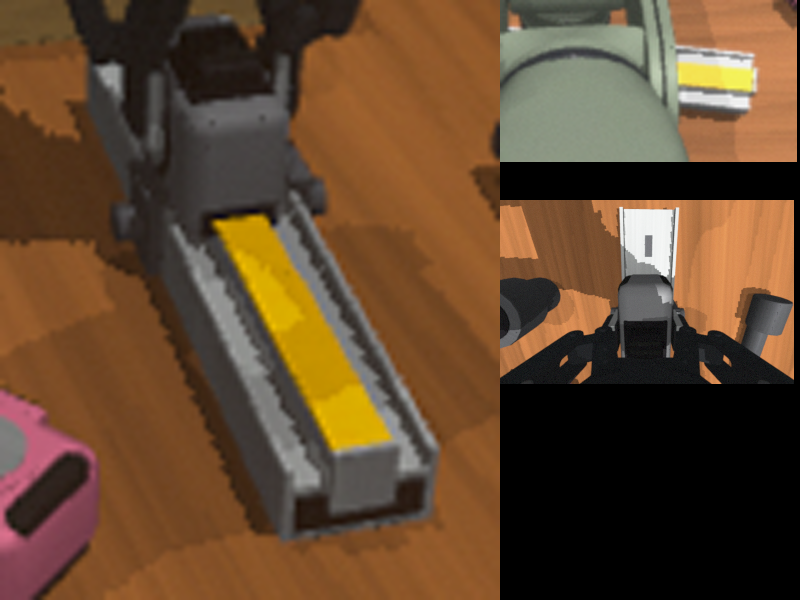

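The hook has caught on the beam's end and the blade is out. About 18 mm remain.

Emit:
jog_arm --hand '[0.4,0.4,0.4,0.4,0.4,0.4,0.4,0.4]' --pt "0.15 0 0" --pt "0.15 0 0" --pt "0.1 0 0" --pt "0.1 0 0" --pt "0.06 0 0" --pt "0.02 0 0" --pt "0 0 0" --pt "0 0 0" --roll '[0,0,0,0,0,0,0,0]'

```text
time: 10.7
ee_pos: [0.5899, 0.0596, 0.0475]
ee_rot: [0.738, 0.675, -0.001, 0.002]
ft_force: [0.6, -9.7, 6.7]
width: 0.513
gripper_force: 31.1
```

Emit:
jog_arm --hand '[0.2,0,-0.2,-0.4,-0.7,-1,-1,-1,-1,-1]' --pt "0 0 0" --pt "0 0 0" --pt "0 0 0" --pt "0 0 0" --pt "0 0 0" --pt "0 0 0" --pt "0 0 0" --pt "0 0 0" --pt "0 0 -0.3" --pt "0 0 -0.7" --roll '[0,0,0,0,0,0,0,0,0,0]'

```text
time: 11.7
ee_pos: [0.5882, 0.0621, 0.076]
ee_rot: [0.738, 0.675, -0.002, -0.001]
ft_force: [-0.4, -0.1, 0.1]
width: 1.001
gripper_force: 0.0
```

Emit:
jog_arm --hand '[-1,-1,-1,-1,-1,-1,-1,-1,-1,-1]' --pt "0 0 -0.8" --pt "0 0 -0.8" --pt "0 0 -0.8" --pt "-0.8 0 -0.8" --pt "-0.8 0 0" --pt "-0.8 0 0" --pt "-0.8 0 0" --pt "-0.8 0 0" --pt "0 0 0" --pt "0 0 0" --roll '[0,0,0,0,0,0,0,0,0,0]'

```text
time: 12.7
ee_pos: [0.5787, -0.0574, 0.1734]
ee_rot: [0.739, 0.674, 0.0, 0.0]
ft_force: [0.2, 0.5, 0.5]
width: 1.0
gripper_force: 0.0
```

```bash
python3 - <<'E'
import cv2
from h import *
from bench import *
i=look("w3");R,t=i["R"],i["t"];s=read_state();print(s["ee_pos"],s["time"],-R.T@t)
x=np.array([.0899,.996,0]);y=np.array([-.996,.0899,0]);o=np.array([.573,-.1417,0])
for q in ((160,0,.084),(160,0,.037),(160,30,.038),(160,-30,.038),(0,0,.032)):
    p=R@(o+x*q[0]/1e3+y*q[1]/1e3+[0,0,q[2]])+t;print(q,i["fx"]*p[0]/p[2]+i["cx"],i["fy"]*p[1]/p[2]+i["cy"])
E
```

```text
[ 0.57875566 -0.05685001  0.1732153 ] 12.75 [0.58405554 0.00828864 0.31625951]
(160, 0, 0.084) 319.3607964098586 93.62999925942724
(160, 0, 0.037) 318.7445708919153 96.14695153374934
(160, 30, 0.038) 281.68052328400336 96.20157472888403
(160, -30, 0.038) 355.82917791751595 96.0031011571195
(0, 0, 0.032) 318.76920895474444 271.70704219356764
```

```bash
python3 - <<'E'
import cv2,numpy as np
c=cv2.imread("pics/w3.png")
f=lambda a:cv2.resize(a,None,fx=7,fy=7,interpolation=cv2.INTER_CUBIC)
cv2.imwrite("pics/w3c.png",np.vstack([f(c[55:115,265:375]),f(c[260:285,265:375])]))
E
```

```text
(no output)
```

View pics/w3c.png

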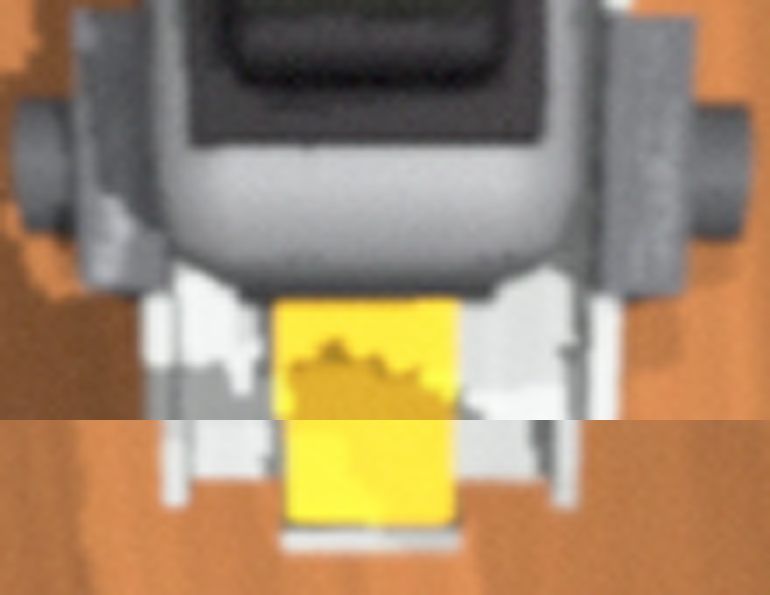

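Nearly level: the front is about 0.8 mm short of the mark (front edge at V≈298, clip edge at V≈289–293). I'll regrip and nudge it forward.

Emit:
jog_arm --hand '[-1,-1,-1,-1,-1,-1,-1,-1]' --pt "0.8 0 0" --pt "0.8 0 0" --pt "0.8 0 0" --pt "0.8 0 0" --pt "0.8 0 0" --pt "0 0 0.8" --pt "0 0 0.8" --pt "0 0 0" --roll '[0,0,0,0,0,0,0,0]'

```text
time: 13.55
ee_pos: [0.587, 0.0635, 0.1219]
ee_rot: [0.738, 0.675, -0.003, -0.002]
ft_force: [0.2, -0.5, -0.0]
width: 1.002
gripper_force: 0.0
```

Emit:
jog_arm --hand '[-1,-1,-1,-1,-1,-0.6,-0.3,0,0.2,0.4]' --pt "0 0 0.8" --pt "0 0 0.8" --pt "0 0 0.6" --pt "0 0 0.4" --pt "0 0 0" --pt "0 0 0" --pt "0 0 0" --pt "0 0 0" --pt "0 0 0" --pt "0 0 0" --roll '[0,0,0,0,0,0,0,0,0,0]'

```text
time: 14.55
ee_pos: [0.5903, 0.0622, 0.048]
ee_rot: [0.738, 0.675, 0.001, 0.001]
ft_force: [0.0, 0.5, 6.3]
width: 0.514
gripper_force: 33.1
```

Emit:
jog_arm --hand '[0.4,0.4,0.4,0.4]' --pt "0 0 0" --pt "0 0 0" --pt "0 0 0" --pt "0 0 0" --roll '[0,0,0,0]'

```text
time: 14.95
ee_pos: [0.5903, 0.0622, 0.048]
ee_rot: [0.738, 0.675, 0.001, 0.001]
ft_force: [-0.8, 0.1, 5.9]
width: 0.511
gripper_force: 33.1
```

Emit:
jog_arm --hand '[0.4,0.4,0.4,0.4]' --pt "0.02 0 0" --pt "0.02 0 0" --pt "0 0 0" --pt "0 0 0" --roll '[0,0,0,0]'

```text
time: 15.35
ee_pos: [0.5903, 0.0622, 0.048]
ee_rot: [0.738, 0.675, 0.0, 0.001]
ft_force: [0.8, -4.5, 7.3]
width: 0.511
gripper_force: 33.3
```

Emit:
jog_arm --hand '[0.4,0.4,0.4,0.4]' --pt "0.03 0 0" --pt "0.01 0 0" --pt "0 0 0" --pt "0 0 0" --roll '[0,0,0,0]'

```text
time: 15.75
ee_pos: [0.5903, 0.0622, 0.048]
ee_rot: [0.738, 0.675, -0.0, 0.002]
ft_force: [-0.4, -9.1, 6.4]
width: 0.503
gripper_force: 33.3
```

Emit:
jog_arm --hand '[0.4,0.4,0.4,0.4]' --pt "0.02 0 0" --pt "0.02 0 0" --pt "0 0 0" --pt "0 0 0" --roll '[0,0,0,0]'

```text
time: 16.15
ee_pos: [0.5903, 0.063, 0.048]
ee_rot: [0.738, 0.675, -0.001, 0.002]
ft_force: [-1.0, -9.4, 7.1]
width: 0.511
gripper_force: 33.4
```

Emit:
jog_arm --hand '[0.2,0,-0.2,-0.4,-0.7,-1,-1,-1,-1,-1]' --pt "0 0 0" --pt "0 0 0" --pt "0 0 0" --pt "0 0 0" --pt "0 0 0" --pt "0 0 0" --pt "0 0 0" --pt "0 0 0" --pt "0 0 -0.3" --pt "0 0 -0.7" --roll '[0,0,0,0,0,0,0,0,0,0]'

```text
time: 17.15
ee_pos: [0.5885, 0.0657, 0.076]
ee_rot: [0.738, 0.675, -0.002, -0.001]
ft_force: [-0.1, -0.2, 0.1]
width: 1.004
gripper_force: 0.0
```

Emit:
jog_arm --hand '[-1,-1,-1,-1,-1,-1,-1,-1,-1,-1]' --pt "0 0 -0.8" --pt "0 0 -0.8" --pt "0 0 -0.8" --pt "-0.8 0 -0.8" --pt "-0.8 0 0" --pt "-0.8 0 0" --pt "-0.8 0 0" --pt "-0.9 0 0" --pt "0 0 0" --pt "0 0 0" --roll '[0,0,0,0,0,0,0,0,0,0]'

```text
time: 18.15
ee_pos: [0.5788, -0.0569, 0.1734]
ee_rot: [0.739, 0.674, 0.0, 0.0]
ft_force: [-0.3, 0.1, 0.4]
width: 1.0
gripper_force: 0.0
```

```bash
python3 - <<'E'
import cv2,pickle
from h import *
from bench import *
look("w4");s=read_state();print(s["ee_pos"],s["time"])
x=np.array([.0899,.996,0]);y=np.array([-.996,.0899,0]);o=np.array([.573,-.1417,0])
for n in ("w3","w4"):
    i=pickle.load(open(n+".pkl","rb"));G=i["color"].astype(float);print(n,"cam",(-i["R"].T@i["t"]-o)@x)
    yel=(G[:,310:326,0]-G[:,310:326,2]).mean(1); r=np.arange(80,115)
    k=np.where(yel[80:115]>60)[0][0]+80; print(yel[k-2:k+3].round())
    v=k-1+(60-yel[k-1])/(yel[k]-yel[k-1]);p=ray(i,318,v,.037);print("front",v,((p-o)@x*1e3).round(2))
    for u0,u1,nm in((278,287,"L"),(353,362,"R")):
        a=(G[:,u0:u1,0]-G[:,u0:u1,2]).mean(1); print(nm,a[88:104].round())
c=cv2.imread("pics/w4.png")
f=lambda a:cv2.resize(a,None,fx=7,fy=7,interpolation=cv2.INTER_CUBIC)
cv2.imwrite("pics/w4c.png",np.vstack([f(c[55:115,265:375]),f(c[260:285,265:375])]))
E
```

```text
[ 0.57880925 -0.05635136  0.17322112] 18.2
w3 cam 0.15038257763494167
[ -2.   2.  65. 165. 189.]
front 96.9167492566898 159.42
L [-6. -6. -5. -6. -6. -5. -5. -3.  9. 32. 52. 55. 56. 57. 57. 57.]
R [ -5.  -6.  -6.  -6.  -5.  -5.  -5.  -4.   1.  33.  78.  99. 103. 105.
 105. 106.]
w4 cam 0.15087013674786723
[ -2.  17. 108. 184. 187.]
front 96.47102931152011 160.24
L [-6. -6. -6. -5. -5. -5. -5. -6. -2. 16. 43. 54. 55. 58. 57. 58.]
R [ -5.  -5.  -6.  -5.  -5.  -5.  -6.  -5.  -2.  13.  58.  93. 104. 105.
 105. 105.]
```

View pics/w4c.png

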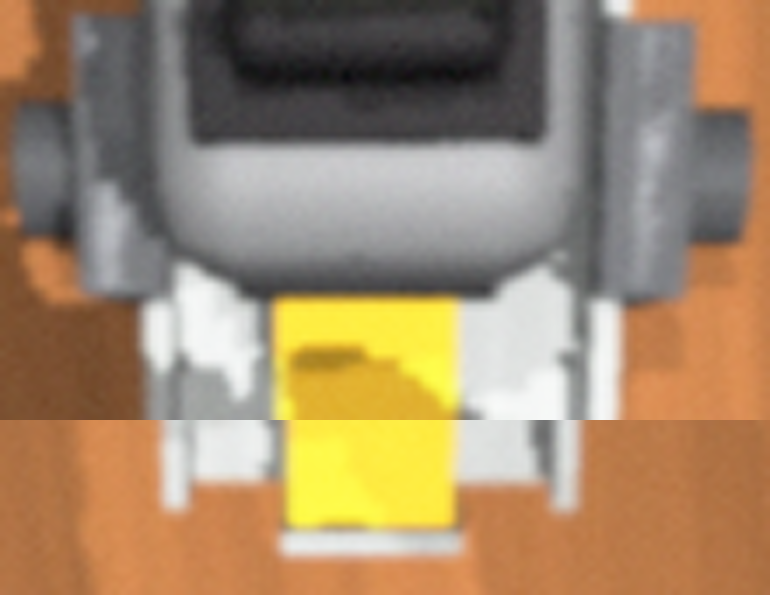

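The front is now level (160.2 mm, with the clip edge at 159.3–160.3 mm). Next I press the lock with shut fingers.

Emit:
jog_arm --hand '[0,0.5,1,1,1,1,1,1,1,1]' --pt "0.7 0 0" --pt "0.8 0 0" --pt "0.8 0 0" --pt "0.8 0 0" --pt "0.52 0 0" --pt "0 0 0" --pt "0 0 0" --pt "0 0 0.7" --pt "0 0 0.7" --pt "0 0 0.5" --roll '[0,0,0,0,0,0,0,0,0,0]'

```text
time: 19.2
ee_pos: [0.5878, 0.0502, 0.1147]
ee_rot: [0.739, 0.674, -0.001, -0.0]
ft_force: [0.0, -0.2, 0.1]
width: -0.001
gripper_force: 0.0
```

Emit:
jog_arm --hand '[1,1,1,1,1]' --pt "0 0 0.3" --pt "0 0 0.2" --pt "0 0 0" --pt "0 0 0" --pt "0 0 0" --roll '[0,0,0,0,0]'

```text
time: 19.7
ee_pos: [0.589, 0.0514, 0.1016]
ee_rot: [0.738, 0.675, 0.001, 0.001]
ft_force: [-0.4, -0.6, 0.2]
width: -0.003
gripper_force: 0.0
```

Emit:
jog_arm --hand '[1,1,1,1,1,1,1,1]' --pt "0 0 0.1" --pt "0 0 0.08" --pt "0 0 0.06" --pt "0 0 0.06" --pt "0 0 0.06" --pt "0 0 0.04" --pt "0 0 0" --pt "0 0 0" --roll '[0,0,0,0,0,0,0,0]'

```text
time: 20.5
ee_pos: [0.5888, 0.0515, 0.0901]
ee_rot: [0.738, 0.675, 0.001, 0.0]
ft_force: [-1.6, 0.1, 7.9]
width: -0.003
gripper_force: 3.7
```

Emit:
jog_arm --hand '[1,1,1,1,1,1]' --pt "0 0 0.05" --pt "0 0 0.05" --pt "0 0 0.04" --pt "0 0 0" --pt "0 0 0" --pt "0 0 0" --roll '[0,0,0,0,0,0]'

```text
time: 21.1
ee_pos: [0.5889, 0.0515, 0.0884]
ee_rot: [0.738, 0.675, 0.001, 0.001]
ft_force: [-6.2, -0.8, 21.8]
width: 0.003
gripper_force: 10.6
```

Emit:
jog_arm --hand '[1,1,1,1,1,1,1,1,1,1]' --pt "0 0 -0.2" --pt "0 0 -0.4" --pt "0 0 -0.7" --pt "0 0 -0.8" --pt "-0.8 0 -0.8" --pt "-0.8 0 -0.2" --pt "-0.8 0 0" --pt "-0.8 0 0" --pt "-0.42 0 0" --pt "0 0 0" --roll '[0,0,0,0,0,0,0,0,0,0]'

```text
time: 22.1
ee_pos: [0.5786, -0.0579, 0.1776]
ee_rot: [0.739, 0.674, -0.0, -0.0]
ft_force: [0.7, 1.0, -0.1]
width: -0.0
gripper_force: 0.0
```

```bash
python3 - <<'E'
import cv2,pickle
from h import *
from bench import *
i=look("w5");s=read_state();print(s["ee_pos"],s["time"],s["ft_force"])
x=np.array([.0899,.996,0]);o=np.array([.573,-.1417,0])
G=i["color"].astype(float);yel=(G[:,310:326,0]-G[:,310:326,2]).mean(1)
k=np.where(yel[60:140]>60)[0][0]+60;v=k-1+(60-yel[k-1])/(yel[k]-yel[k-1]);print("front",v,((ray(i,318,v,.037)-o)@x*1e3).round(2))
S=get_image("side")["color"]
f=lambda a,k:cv2.resize(a,None,fx=k,fy=k,interpolation=cv2.INTER_CUBIC)
z=np.zeros((600,800,3),np.uint8);z[:,:500]=f(S[195:315,300:400],5);z[:300,500:]=f(i["color"][max(k-45,0):max(k-45,0)+60,290:350],5)[:300,:300]
z[300:500,500:]=cv2.resize(S,(300,200))
cv2.imwrite("pics/s5.png",z[:,:,::-1])
E
```

```text
[ 0.57874377 -0.05687884  0.17757013] 22.15 [0.34410989 0.47652986 0.591865  ]
front 95.21208384710235 160.28
```

View pics/s5.png

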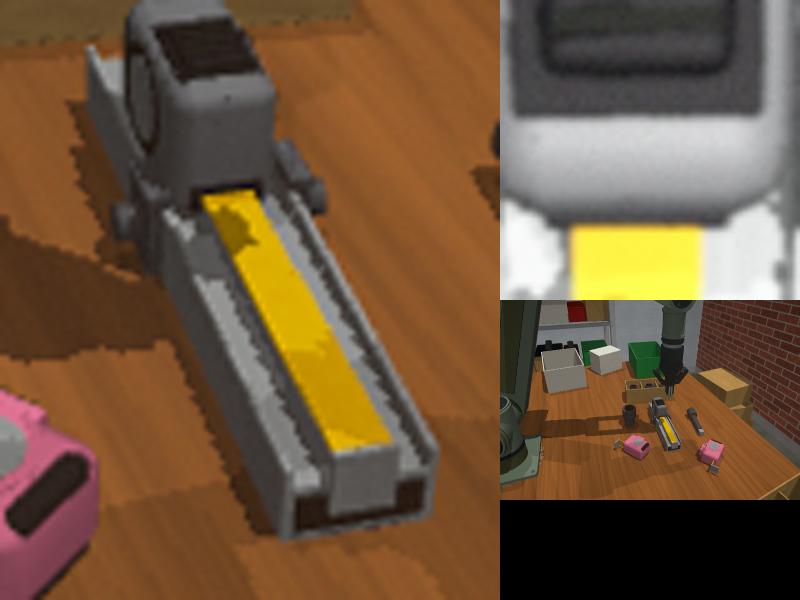

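The hook is on the beam's end, the button is down nearly flush with the case, and the front is unmoved at 160.3 mm, level with the clip's edge. The bystanders are untouched and the gripper is clear.

```bash
python3 -c "
from bench import *
print(close_job())"
```

```text
the job is handed in; nothing more can be done
None
```

The job is handed in: the tape is hooked on the beam's end and drawn out to the clip, its front within about 1 mm of the clip's mark by the camera, with the lock pressed fully down and no loose parts disturbed.

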